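# Sort salvaged capacitors into their dishes

## Task

Sort the four salvaged capacitors by diameter into the four round parts dishes: the narrowest capacitor into the smallest dish, the next wider into the next larger dish, and so on up to the widest capacitor in the widest dish. Each must stand upright, flat on the floor of its own dish, let go. Leave the dishes, the transformer and the ring-shaped choke where they are.

Things in the scene. Friction and masses are not known exactly. Their poses are not given: they have to be found in the camera images.
- cap_thin: loose electrolytic capacitor, the narrowest of four: an upright black cylinder 18 mm in diameter and 42 mm tall with a grey stripe down its side, standing on its closed end, two solder pins (5 mm, look only) pointing up from its tan top. Origin: centre of its underside; z up its axis.
- cap_medium: loose electrolytic capacitor, the second narrowest of four: an upright black cylinder 25 mm in diameter and 38 mm tall with a grey stripe down its side, standing on its closed end, two solder pins (5 mm, look only) pointing up from its tan top. Origin: centre of its underside; z up its axis.
- cap_large: loose electrolytic capacitor, the second widest of four: an upright black cylinder 35 mm in diameter and 56 mm tall with a grey stripe down its side, standing on its closed end, two solder pins (5 mm, look only) pointing up from its tan top. Origin: centre of its underside; z up its axis.
- cap_fat: loose electrolytic capacitor, the widest of four: an upright black cylinder 50 mm in diameter and 50 mm tall with a grey stripe down its side, standing on its closed end, two solder pins (5 mm, look only) pointing up from its tan top. Origin: centre of its underside; z up its axis.
- dish_small: loose round bare-metal parts dish, the narrowest of four: open top, inner diameter 38 mm, outer diameter 44 mm, rim 10 mm above the table, inner floor 3 mm above the table. Origin: centre of its underside; z up.
- dish_medium: loose round bare-metal parts dish, the second narrowest of four: open top, inner diameter 49 mm, outer diameter 55 mm, rim 10 mm above the table, inner floor 3 mm above the table. Origin: centre of its underside; z up.
- dish_large: loose round bare-metal parts dish, the second widest of four: open top, inner diameter 62 mm, outer diameter 68 mm, rim 10 mm above the table, inner floor 3 mm above the table. Origin: centre of its underside; z up.
- dish_widest: loose round bare-metal parts dish, the widest of four: open top, inner diameter 78 mm, outer diameter 84 mm, rim 10 mm above the table, inner floor 3 mm above the table. Origin: centre of its underside; z up.
- transformer: loose bystander: small mains transformer, dark steel core with a copper winding between two white flanges, 42 (its x) by 38 (its y) by 36 mm tall. Origin: centre of its underside. Not to be moved. Flat parts up to 10 mm tall (chip, finned heatsink, white resistor, blue terminal block), unlisted, are fixed to the bench among the things.
- choke: loose bystander: ring-shaped copper-wound choke lying flat, outer diameter 42 mm, hole 20 mm, 16 mm tall (17 mm over its wires). Origin: centre of its underside. Not to be moved. All ten listed things start on the bench top (z = 0) in any arrangement, at least 90 mm apart between centres.
There are look-alikes about, which are no part of the job. Leave any black or orange look-alike of the dish_small alone. What is shaped like the dish_widest but orange or turquoise is not meant.

How it is judged:
By the outcome, as a careful person would: the job done as asked, in the order asked, and still so for the second after the job is handed in, with the robot touching nothing.
It also fails if it takes over 99 s, if anything falls off the work surface, if the arm or the gripper's body presses on something with over 40 N, if the wrist force passes 120 N, or if a joint passes its speed limit or range.

## Robot

A 6-joint arm with a two-finger parallel gripper is mounted at the origin on the work surface. World frame = base frame: x ahead of the robot, y to its left, z up, the work surface at z = 0. Lengths are in m, angles in rad, forces in N, time in s.
With the tool pointing down it reaches from about 0.275 to 0.85 m from the base axis. Payload 19 kg.
Tool frame: the origin (TCP) lies at the very end of the fingers, on their centre line; the grasp point (between the pads) lies 19 mm behind it; z points along the fingers, y is the line along which they close (so a half turn about z gives the same grasp; the last joint's range is limited). The gripper opens to 85 mm and grips with 20 to 120 N. Pads are 22 mm wide; open, the fingers measure 114 mm over their backs; the gripper's body (76 mm by 85 mm) begins 54 mm behind the grasp point. The pads swing forward as they close: fully open they stand 13 mm farther back than shut.
Start: joints at [-1.465, 0.15, 1.437, -0, 1.554, -0.134], TCP at [0.137, -0.559, 0.231] pointing down, gripper open.
Joint ranges: [-2.8, 2.8], [-0.68, 2.1], [0.12, 2.68], [-1.39, 4.53], [0.16, 2.79], [-2.81, 2.81]. Speed limits (rad/s): [1.89, 1.89, 2.22, 3.01, 3.01, 3.01].

## Interface

Orientations are given as [roll, pitch, yaw] about the fixed x, y, z axes, in that order (R = Rz(yaw) Ry(pitch) Rx(roll)).
In Python, from cell import readout, viewer, robot gives the robot as it stands.
- The arm moves only by the tool step_arm, never from a script. Its argument "plan" is a list that holds one entry, the list of rows, each a list of 7 numbers: the closure, from -1 (fully open) to 1 (shut), then the shift along the tool's x, y, z each as a share of 0.2 m, from -1 to 1, then the turn, a rotation vector about the tool's x, y, z each as a share of 90 degrees, from -1 to 1. A call has 1 to 20 rows; each row is the pose to reach, as a shift and turn from the pose commanded when the call began, along the tool's axes at that moment; what a row does not reach only later rows make up. A row lasts 1/10 s, in which the tool goes at most 50 mm and 8.59 degrees, less where a joint would pass 70% of its speed; a pose out of reach is approached as far as the arm can. A call with a number of a shift or a turn outside -1 to 1 is refused whole. A call with a gripper value outside its range is refused whole. The fingers move at their own pace and stop on an object; "newtons" is the grip in N (left out, the last holds). Time passes only in rows, so rows that repeat a pose let the fingers close. It gives the time, the measured TCP pose, the force, the opening and the grip force at its end, in the units of the state.
- readout.read_state(): the state, without advancing time (a new reading comes with each control period).
- viewer.snapshot(name): name is "scene" or "side" or "wrist"; returns the picture (480x640x3 uint8, red, green, blue); there is no depth.
- viewer.calibration(name): a dict with "fx", "fy", "cx", "cy" (pixels), "rvec" (rotation vector, rad) and "tvec" (3), from world to camera coordinates, as OpenCV has them; the wrist camera has in their place "tool_from_camera" (4x4, takes a point from camera to tool coordinates, whose origin is the TCP and whose axes are the flange's). Camera axes: x right, y down, z forward; pixel columns grow to the right and rows downward; lengths in m; the calibration is good to about 2 mm. A picture is of the moment at which its call begins: read the wrist's pose just before it. calibration takes no time and is no camera call.
- robot.close_job(): hands the job in; it is judged then, once.
The state is a dict: "t": time; "qpos": joint angles; "dq": joint speeds; "joint_efforts": joint torques, N m; "position": TCP position; "tcp_rot": TCP orientation; "wrist_force": force on the tool from outside, world axes, zero at the start; "moment": the same for the moment, N m; "finger_gap": finger opening in m; "grip_force": force on a finger pad.
Only numpy, scipy, OpenCV 4.12 (cv2) and the standard library are available. Lean on these libraries where they do the work, as an engineer would, in place of code of your own. Each camera call takes 0.05 s, during which the arm holds its last target. There are 200 camera calls.

## Working session

There is one attempt and no reset: what is moved stays moved. The work goes in short steps, Python scripts to look and compute and a tool call to move; the robot and the scene stay as the last step left them, time stands still between calls to the robot, and variables do not carry over. Pictures are saved under pics/ and viewed, at most 14 in all, crops included, and the job is handed in when it is done.

Besides the shell and the picture viewer there is one more tool, called after "Call:" as a command line: name --argument value ..., lists and objects as JSON in quotes. step_arm: Moves the arm, as the interface text tells. Shift numbers are shares of 0.2 m and turn numbers shares of 90 degrees, none past 1 either way. Its arguments: {"type":"object","properties":{"plan":{"type":"array","items":{"type":"array","items":{"type":"array","items":{"type":"number"}}}},"newtons":{"type":"number"}},"required":["plan"]}

```bash
mkdir -p pics; ls
python3 - <<'E'
from cell import readout, viewer, robot
import cv2
s=readout.read_state(); print({k:s[k] for k in ('t','position','tcp_rot','finger_gap')})
for n in ('scene','side'):
    cv2.imwrite(f'pics/{n}0.png',viewer.snapshot(n)[:,:,::-1]); print(viewer.calibration(n))
print(viewer.calibration('wrist'))
E
```

```text
pics
{'t': 0.0, 'position': array([ 0.1365198 , -0.55831309,  0.23070506]), 'tcp_rot': array([-3.14043707e+00, -1.33148623e-04,  2.39777075e-01]), 'finger_gap': 0.08541429304740406}
{'fx': 542.2562298920813, 'fy': 542.2562298920813, 'cx': 322.87960278043016, 'cy': 240.4424352457178, 'rvec': array([ 2.14695636,  1.50507399, -0.47324918]), 'tvec': array([-0.15657862, -0.32654318,  1.46110802])}
{'fx': 502.0467355049548, 'fy': 502.0467355049548, 'cx': 319.63835066890164, 'cy': 242.764861426922, 'rvec': array([ 0.41348588, -2.57415317,  1.46584073]), 'tvec': array([0.42833346, 0.10541542, 0.86078853])}
{'fx': 432.8087687815625, 'fy': 432.8087687815625, 'cx': 321.36399436763304, 'cy': 242.59997073911615, 'tool_from_camera': array([[ 1.16732247e-03, -9.58769501e-01, -2.84182478e-01,
         7.26142059e-02],
       [ 9.99998825e-01,  8.36744413e-04,  1.28465370e-03,
         1.36785186e-04],
       [-9.93898686e-04, -2.84183644e-01,  9.58769351e-01,
        -1.42595186e-01],
       [ 0.00000000e+00,  0.00000000e+00,  0.00000000e+00,
         1.00000000e+00]])}
```

View pics/scene0.png

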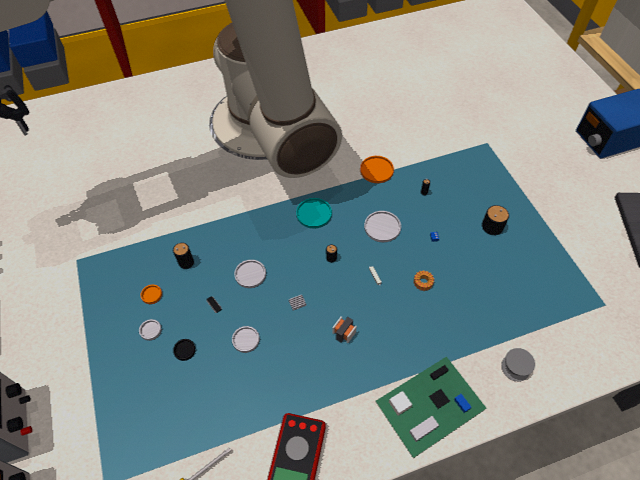

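View pics/side0.png

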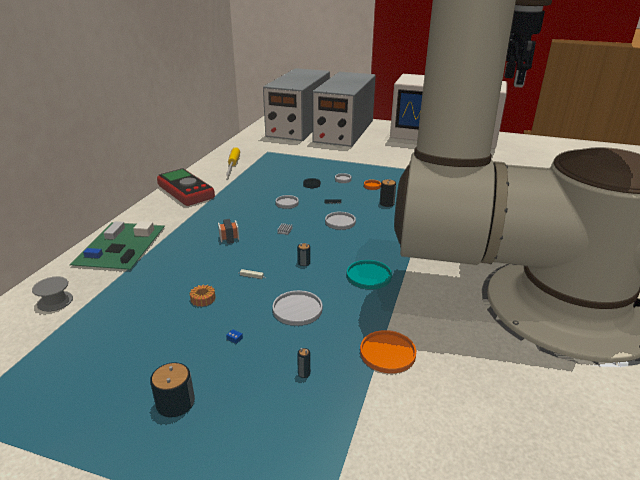

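The scene view shows the black capacitors at (183,255), (332,253), (426,186) and (495,220). Bare-metal dishes are at (150,330), (246,339), (250,273) and (383,226). The look-alikes are orange at (151,294) and (377,169), black at (184,350) and turquoise at (314,213). The side view shows the same things.

```bash
cat > h.py <<'E'
import numpy as np, cv2
from scipy.spatial.transform import Rotation as R
from cell import readout, viewer, robot
def cam(name, s=None):
    c=viewer.calibration(name); K=np.array([[c['fx'],0,c['cx']],[0,c['fy'],c['cy']],[0,0,1]])
    if name=='wrist':
        T=np.eye(4); T[:3,:3]=R.from_euler('xyz',s['tcp_rot']).as_matrix(); T[:3,3]=s['position']
        T=T@c['tool_from_camera']; return K,T[:3,:3],T[:3,3]
    Rm=cv2.Rodrigues(c['rvec'])[0]; return K,Rm.T,-Rm.T@c['tvec']
def rays(C,px):
    K,Rw,o=C; px=np.atleast_2d(px).astype(float)
    d=np.c_[px,np.ones(len(px))]@np.linalg.inv(K).T@Rw.T; return o,d/np.linalg.norm(d,axis=1)[:,None]
def plane(C,px,z):
    o,d=rays(C,px); return (o+d*((z-o[2])/d[:,2])[:,None])[:,:2]
def proj(C,P):
    K,Rw,o=C; p=(np.atleast_2d(P)-o)@Rw@K.T; return p[:,:2]/p[:,2:]
def tri(C1,p1,C2,p2):
    o1,d1=rays(C1,p1); o2,d2=rays(C2,p2); d1,d2=d1[0],d2[0]
    t=np.linalg.lstsq(np.c_[d1,-d2],o2-o1,rcond=None)[0]; a=o1+t[0]*d1; b=o2+t[1]*d2
    return (a+b)/2, np.linalg.norm(a-b)
def circ(C,cnt,z):
    "circle on plane z round a contour's points: centre, diameter"
    (x,y),r=cv2.minEnclosingCircle(plane(C,cnt.reshape(-1,2),z).astype(np.float32)); return x,y,2*r
def blobs(mask,amin):
    cs,_=cv2.findContours(mask,cv2.RETR_EXTERNAL,cv2.CHAIN_APPROX_NONE)
    return [c for c in cs if cv2.contourArea(c)>amin]
E
python3 - <<'E'
from h import *
for n in ('scene','side'):
    im=cv2.imread(f'pics/{n}0.png'); hsv=cv2.cvtColor(im,cv2.COLOR_BGR2HSV); C=cam(n)
    mat=cv2.inRange(hsv,(90,100,40),(110,255,200)); 
    hull=np.zeros_like(mat); cv2.drawContours(hull,[cv2.convexHull(max(blobs(mat,1000),key=cv2.contourArea))],-1,255,-1)
    hull=cv2.erode(hull,np.ones((5,5)))
    for nm,lo,hi,z,a in (('metal',(0,0,110),(180,60,255),.010,60),('dark',(0,0,0),(180,255,50),.0,25),('tan',(5,80,90),(20,255,220),.05,8)):
        for c in blobs(cv2.inRange(hsv,lo,hi)&hull,a):
            x,y,w,h=cv2.boundingRect(c); e=cv2.fitEllipse(c)
            print(n,nm,'box',(x,y,w,h),'ell',np.round(e[0],1),np.round(e[1],1),'circ mm',np.round(np.array(circ(C,c,z))*1000))
a=cv2.imread('pics/scene0.png')[140:380,120:520]
cv2.imwrite('pics/crop0.png',cv2.resize(a,None,fx=2,fy=2,interpolation=cv2.INTER_CUBIC))
E
```

```text
scene metal box (232, 326, 27, 25) ell [245.  338.1] [23.8 27.1] circ mm [ 601. -216.   56.]
scene metal box (139, 319, 22, 20) ell [149.4 328.6] [17.8 22. ] circ mm [ 513. -395.   44.]
scene metal box (289, 295, 17, 14) ell [296.7 301.3] [10.9 15.3] circ mm [558. -92.  36.]
scene metal box (369, 266, 13, 17) ell [374.6 273.9] [ 4.4 22.8] circ mm [553.  89.  44.]
scene metal box (234, 260, 32, 27) ell [249.6 272.5] [25.3 31.1] circ mm [ 456. -167.   69.]
scene metal box (364, 211, 37, 29) ell [382.3 225. ] [28.4 36.2] circ mm [438. 154.  85.]
scene dark box (174, 339, 22, 22) ell [184.1 349.3] [20.1 21.6] circ mm [ 578. -338.   47.]
scene dark box (336, 333, 8, 9) ell [339.9 336.4] [6.8 9.4] circ mm [659. -34.  21.]
scene dark box (207, 297, 15, 15) ell [213.7 303.7] [ 5.7 20. ] circ mm [ 497. -257.   41.]
scene dark box (326, 249, 11, 14) ell [331.1 254.8] [10.4 14.8] circ mm [468.  16.  37.]
scene dark box (174, 249, 20, 20) ell [184.5 259. ] [16.4 19.7] circ mm [ 364. -297.   56.]
scene dark box (482, 213, 26, 22) ell [493.2 224.4] [20.1 23.7] circ mm [517. 404.  68.]
scene dark b
[... 1930 characters left out ...]
.  46.]
side tan box (299, 349, 10, 7) ell [303.4 351.9] [5.7 8.2] circ mm [374. 305.  12.]
side tan box (361, 330, 23, 38) ell [370.9 346.4] [17.7 40.6] circ mm [281. 265.  78.]
side tan box (190, 285, 25, 21) ell [201.6 294.7] [20.1 23.9] circ mm [571. 233.  58.]
side tan box (299, 243, 10, 6) ell [303.6 246. ] [5.  8.8] circ mm [469.  40.  21.]
side tan box (220, 224, 6, 16) ell [222.7 231.2] [ 4.2 17.3] circ mm [638.  40.  61.]
side tan box (231, 222, 7, 16) ell [234.3 229.3] [ 3.8 18.4] circ mm [616.  24.  61.]
side tan box (382, 180, 13, 5) ell [388.2 182. ] [ 4.3 13.2] circ mm [ 378. -296.   31.]
side tan box (364, 179, 17, 11) ell [371.9 184.2] [10.2 16.6] circ mm [ 413. -272.   59.]
```

View pics/crop0.png

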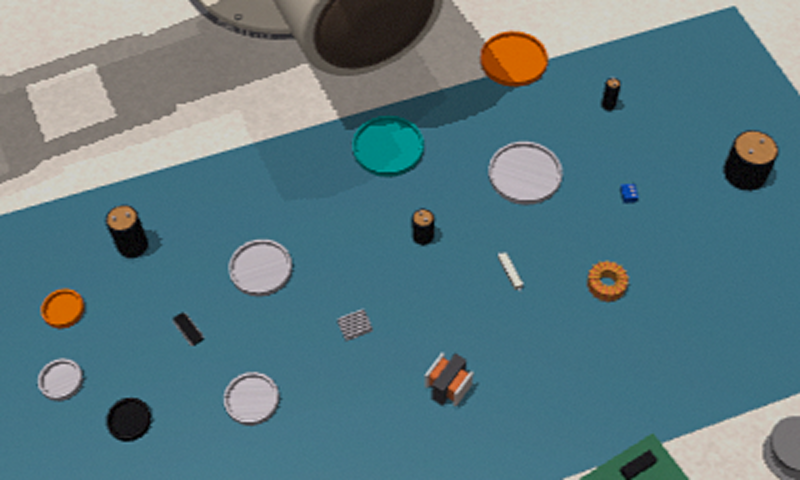

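Only the four bare-metal dishes match: (149,329) ≈44 mm, (245,338) ≈56 mm, (250,272) ≈69 mm and (382,225) ≈85 mm, so they are small, medium, large and widest. The orange, black and turquoise ones are the wrong colour. The capacitor tops are clear: thin (426,181), medium (331,248), large (180,248), fat (498,213). I'll move now and look from the wrist.

Call:
step_arm --plan '[[[-1,0.96,-0.79,0,0,0,0.15],[-1,0.96,-0.79,0,0,0,0.15],[-1,0.96,-0.79,0,0,0,0.15],[-1,0.96,-0.79,0,0,0,0.15],[-1,0.96,-0.79,0,0,0,0.15],[-1,0.96,-0.79,0,0,0,0.15],[-1,0.96,-0.79,0,0,0,0.15],[-1,0.96,-0.79,0,0,0,0.15]]]'

```text
t: 0.9
position: [0.2851, -0.36, 0.2311]
tcp_rot: [-3.141, 0.0, 0.004]
wrist_force: [0.6, 1.3, 0.1]
finger_gap: 0.0856
grip_force: 0.0
```

Call:
step_arm --plan '[[[-1,1,-1,0,0,0,0],[-1,1,-1,0,0,0,0],[-1,1,-1,0,0,0,0],[-1,1,-1,0,0,0,0],[-1,1,-1,0,0,0,0],[-1,1,-1,0,0,0,0],[-1,1,-1,0,0,0,0],[-1,1,-1,0,0,0,0],[-1,1,-1,0,0,0,0],[-1,1,-1,0,0,0,0]]]'

```text
t: 1.9
position: [0.4841, -0.1599, 0.2313]
tcp_rot: [3.142, 0.0, 0.002]
wrist_force: [0.1, 0.1, -0.3]
finger_gap: 0.0851
grip_force: 0.0
```

Run:
```python
from h import *
s=readout.read_state(); im=viewer.snapshot('wrist')[:,:,::-1]; cv2.imwrite('pics/w1.png',im)
np.save('w1.npy',np.r_[s['position'],s['tcp_rot']]); print(s['t'],s['position'],s['tcp_rot'],s['qpos'])
A,B=cam('scene'),cam('side')
for n,a,b in (('thin',(426.4,181.3),(303.4,351.9)),('med',(331.1,248.5),(303.6,246)),('large',(180.5,248.5),(388.2,182)),('fat',(497.7,213.4),(169.5,375.6)),
 ('dS',(149.4,328.6),(342.7,176.2)),('dM',(245,338.1),(286.7,200)),('dL',(249.6,272.5),(340.1,218.8)),('dW',(382.3,225),(297.1,305.7))):
    p,e=tri(A,a,B,b); print(n,np.round(p*1000),'gap',round(e*1000,1))
```

```text
1.9 [ 0.48408829 -0.15988111  0.23130334] [3.14155325e+00 1.13806806e-04 2.08604207e-03] [-4.70158677e-01  1.39875609e-02  1.58459470e+00 -8.68925473e-05
  1.54309381e+00  1.09855402e+00]
thin [377. 293.  40.] gap 3.5
med [476.  17.  36.] gap 3.8
large [ 376. -291.   54.] gap 4.5
fat [523. 397.  48.] gap 3.8
dS [ 514. -395.    7.] gap 3.9
dM [ 601. -215.    6.] gap 4.1
dL [ 455. -166.    6.] gap 4.0
dW [437. 157.   6.] gap 4.0
```

View pics/w1.png

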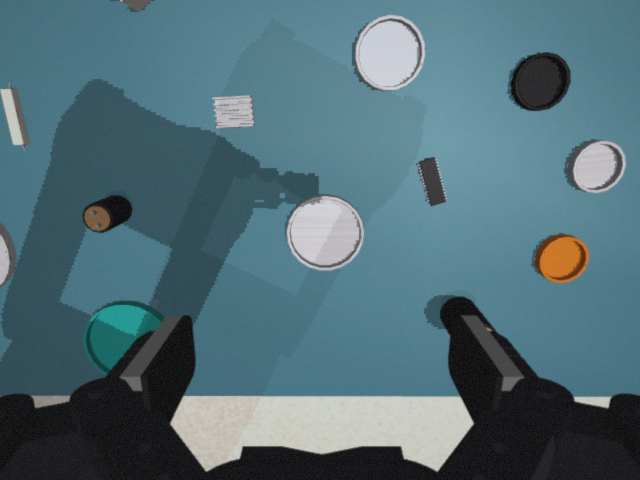

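The wrist view shows the medium dish at (390,52), the large dish at (325,232), the small dish at (597,166) and the medium cap's top at (98,218). I'll carry on to the thin and fat side.

Call:
step_arm --plan '[[[-1,-0.2,-1,0,0,0,0],[-1,-0.2,-1,0,0,0,0],[-1,-0.2,-1,0,0,0,0],[-1,-0.2,-1,0,0,0,0],[-1,-0.2,-1,0,0,0,0],[-1,-0.2,-1,0,0,0,0],[-1,-0.2,-1,0,0,0,0]]]'

```text
t: 2.65
position: [0.4441, 0.0402, 0.2314]
tcp_rot: [3.141, -0.0, 0.003]
wrist_force: [0.8, -0.9, 0.2]
finger_gap: 0.0853
grip_force: 0.0
```

Call:
step_arm --plan '[[[-1,-0.2,-1,0,0,0,0],[-1,-0.2,-1,0,0,0,0],[-1,-0.2,-1,0,0,0,0],[-1,-0.2,-1,0,0,0,0],[-1,-0.2,-1,0,0,0,0],[-1,-0.2,-1,0,0,0,0],[-1,-0.2,-1,0,0,0,0],[-1,-0.2,-1,0,0,0,0],[-1,-0.2,-1,0,0,0,0]]]'

```text
t: 3.55
position: [0.4036, 0.2398, 0.2314]
tcp_rot: [-3.142, -0.0, 0.002]
wrist_force: [-0.2, 0.6, -1.0]
finger_gap: 0.0853
grip_force: 0.0
```

```bash
cat > look.py <<'E'
from h import *
def look(name, zt=(.038,.042,.050,.056), save=True):
    "wrist picture; metal blobs as rims at z=.010, tan tops at the given heights"
    s=readout.read_state()
    im=np.ascontiguousarray(viewer.snapshot('wrist')[:,:,::-1]); cv2.imwrite(f'pics/{name}.png',im)
    np.save(name+'.npy',np.r_[s['position'],s['tcp_rot']]); print(s['t'],np.round(s['position'],4),np.round(s['tcp_rot'],4),s['finger_gap'])
    measure(name,zt)
def measure(name,zt=(.038,.042,.050,.056)):
    im=cv2.imread(f'pics/{name}.png'); v=np.load(name+'.npy'); C=cam('wrist',dict(position=v[:3],tcp_rot=v[3:]))
    hsv=cv2.cvtColor(cv2.medianBlur(im,3),cv2.COLOR_BGR2HSV)
    metal=cv2.morphologyEx(cv2.inRange(hsv,(0,0,95),(180,60,255)),cv2.MORPH_CLOSE,np.ones((5,5)))
    for c in blobs(metal,500):
        x,y,w,h=cv2.boundingRect(c)
        if x>1 and y>1 and x+w<639 and y+h<400: print('metal',np.round(cv2.minEnclosingCircle(c)[0]),'xyD mm',np.round(np.array(circ(C,c,.010))*1000,1))
    tan=cv2.morphologyEx(cv2.inRange(hsv,(5,70,60),(22,235,225)),cv2.MORPH_CLOSE,np.ones((7,7)))
    for c in blobs(tan,60):
        x,y,w,h=cv2.boundingRect(c)
        if y+h<479: print('tan',(x,y,w,h),[f'z{z}: '+str(np.round(np.array(circ(C,c,z))*1000,1)) for z in zt])
E
python3 -c "
from look import *
measure('w1'); look('w2')"
```

```text
metal [325. 233.] xyD mm [ 457.7 -163.8   69.6]
metal [599. 167.] xyD mm [ 515.5 -391.3   45.4]
metal [233. 111.] xyD mm [559.  -89.2  37.9]
metal [389.  53.] xyD mm [ 602.1 -212.5   56.3]
tan (535, 234, 54, 49) ['z0.038: [ 444.2 -357.2   45.1]', 'z0.042: [ 445.6 -354.9   44.5]', 'z0.05: [ 448.2 -350.2   43.4]', 'z0.056: [ 450.2 -346.6   42.6]']
tan (84, 206, 26, 25) ['z0.038: [477.   18.4  20.8]', 'z0.042: [478.   16.3  20.5]', 'z0.05: [479.9  12.1  19.9]', 'z0.056: [481.3   8.9  19.6]']
3.55 [0.4036 0.2398 0.2314] [-3.1416e+00 -1.0000e-04  1.9000e-03] 0.08531605561346808
metal [419. 159.] xyD mm [439.5 158.8  85.4]
tan (304, 295, 89, 84) ['z0.038: [291.  216.2  80.7]', 'z0.042: [293.2 216.5  79.7]', 'z0.05: [297.6 217.1  77.8]', 'z0.056: [300.9 217.5  76.4]']
tan (245, 234, 17, 16) ['z0.038: [377.5 294.2  13.6]', 'z0.042: [378.7 293.6  13.5]', 'z0.05: [381.  292.3  13.2]', 'z0.056: [382.8 291.3  12.9]']
tan (605, 99, 28, 30) ['z0.038: [477.5  18.4  21.2]', 'z0.042: [477.5  21.   20.9]', 'z0.05: [477.5  26.3  20.4]', 'z0.056: [477.4  30.3  20. ]']
tan (57, 0, 68, 76) ['z0.038: [527.3 404.   49.4]', 'z0.042: [526.7 402.   48.9]', 'z0.05: [525.5 398.1  47.7]', 'z0.056: [524.6 395.2  46.8]']
```

View pics/w2.png

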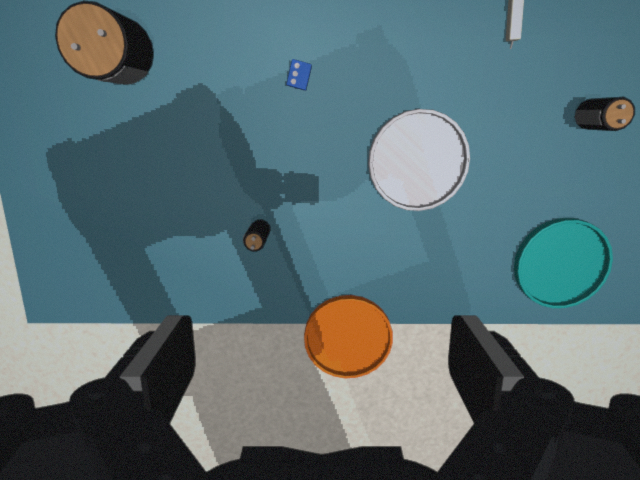

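The wrist view shows the thin cap's top at (253,242), the fat cap's at (91,38) and the widest bare-metal dish at (419,159). The two wrist views agree on the medium cap at 38 mm height. I'll grasp the thin cap.

Call:
step_arm --plan '[[[-1,-0.125,-0.27,0.2,0,0,0],[-1,-0.125,-0.27,0.4,0,0,0],[-1,-0.125,-0.27,0.55,0,0,0],[-1,-0.125,-0.27,0.55,0,0,0],[-1,-0.125,-0.27,0.55,0,0,0],[-1,-0.125,-0.27,0.55,0,0,0]]]'

```text
t: 4.2
position: [0.379, 0.295, 0.1236]
tcp_rot: [-3.14, -0.003, 0.003]
wrist_force: [-0.3, 0.0, 0.1]
finger_gap: 0.0855
grip_force: 0.0
```

```bash
python3 -c "
from look import *
look('w3')"
```

```text
4.2 [0.379  0.295  0.1236] [-3.1401e+00 -2.6000e-03  3.4000e-03] 0.0854586028774148
metal [555. 132.] xyD mm [439.1 159.6  86.4]
tan (377, 326, 97, 112) ['z0.038: [295.5 223.2  79.5]', 'z0.042: [298.3 224.5  78.1]', 'z0.05: [303.7 227.   75.3]', 'z0.056: [307.8 228.9  73.2]']
tan (311, 243, 25, 23) ['z0.038: [377.6 293.8  13.8]', 'z0.042: [378.8 293.9  13.6]', 'z0.05: [381.5 293.8  13. ]', 'z0.056: [384.  292.4  12.1]']
```

View pics/w3.png

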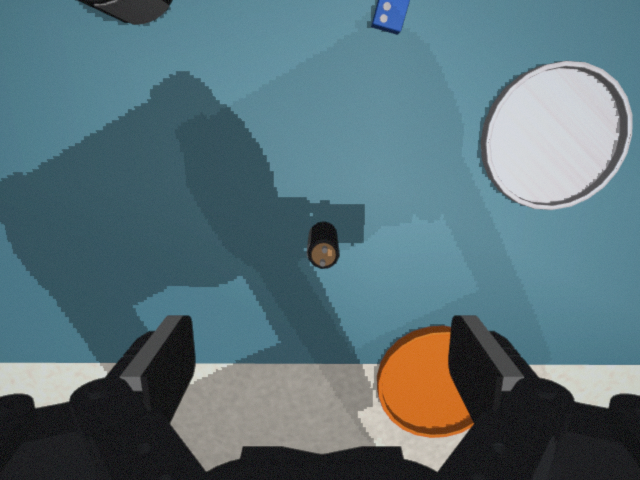

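The close view shows the thin cap's top at (323,255), centred under the tool, and its two estimates match.

Call:
step_arm --plan '[[[-1,0,0,0.2,0,0,0],[-1,0,0,0.4,0,0,0],[-1,0,0,0.5,0,0,0],[-1,0,0,0.54,0,0,0],[-1,0,0,0.54,0,0,0],[-1,0,0,0.54,0,0,0],[0,0,0,0.54,0,0,0],[0.3,0,0,0.54,0,0,0],[0.6,0,0,0.54,0,0,0],[1,0,0,0.54,0,0,0],[1,0,0,0.54,0,0,0],[1,0,0,0.54,0,0,0],[1,0,0,0.54,0,0,0]]]' --newtons 30

```text
t: 5.55
position: [0.3779, 0.295, 0.0135]
tcp_rot: [-3.141, -0.0, 0.004]
wrist_force: [-1.6, -1.3, 5.5]
finger_gap: 0.0169
grip_force: 29.5
```

Call:
step_arm --plan '[[[1,0,0,-0.1,0,0,0],[1,0,0,-0.25,0,0,0],[1,0,0,-0.4,0,0,0],[1,0,0.1,-0.5,0,0,0],[1,0.05,0.25,-0.5,0,0,0],[1,0.1,0.45,-0.5,0,0,0],[1,0.15,0.65,-0.5,0,0,0],[1,0.2,0.85,-0.5,0,0,0],[1,0.2,1,-0.5,0,0,0]]]'

```text
t: 6.45
position: [0.4192, 0.093, 0.1133]
tcp_rot: [3.141, -0.0, 0.003]
wrist_force: [-0.2, 0.7, -0.2]
finger_gap: 0.0171
grip_force: 29.3
```

Call:
step_arm --plan '[[[1,0.05,0.2,0,0,0,0],[1,0.1,0.4,0,0,0,0],[1,0.15,0.6,0,0,0,0],[1,0.2,0.8,0,0,0,0],[1,0.25,1,0,0,0,0]]]'

```text
t: 6.95
position: [0.4695, -0.1064, 0.1132]
tcp_rot: [-3.141, -0.0, 0.004]
wrist_force: [1.5, 1.4, -0.2]
finger_gap: 0.017
grip_force: 29.4
```

Call:
step_arm --plan '[[[1,0.05,0.2,0,0,0,0],[1,0.1,0.4,0,0,0,0],[1,0.15,0.55,0,0,0,0],[1,0.2,0.7,0,0,0,0],[1,0.25,0.8,0,0,0,0],[1,0.25,0.8,0,0,0,0],[1,0.25,0.8,0,0,0,0]]]'

```text
t: 7.65
position: [0.5199, -0.2644, 0.1127]
tcp_rot: [-3.141, 0.001, 0.004]
wrist_force: [0.7, 0.3, -0.6]
finger_gap: 0.017
grip_force: 29.4
```

```bash
python3 -c "
from look import *
look('w4')"
```

```text
7.65 [ 0.5199 -0.2644  0.1127] [-3.1408e+00  9.0000e-04  3.6000e-03] 0.01700758387762015
metal [162. 333.] xyD mm [ 459.2 -164.4   72.5]
metal [533. 247.] xyD mm [ 516.6 -390.    48.1]
metal [226.  92.] xyD mm [ 602.1 -213.5   55.8]
tan (300, 344, 44, 40) ['z0.038: [ 455.9 -264.9   25.9]', 'z0.042: [ 458.4 -264.9   25.5]', 'z0.05: [ 463.4 -264.8   24.5]', 'z0.056: [ 467.2 -264.8   23.8]']
tan (456, 335, 70, 54) ['z0.038: [ 455.3 -362.6   43.6]', 'z0.042: [ 457.8 -360.8   42.8]', 'z0.05: [ 462.9 -357.2   41.2]', 'z0.056: [ 466.7 -354.4   40. ]']
```

View pics/w4.png

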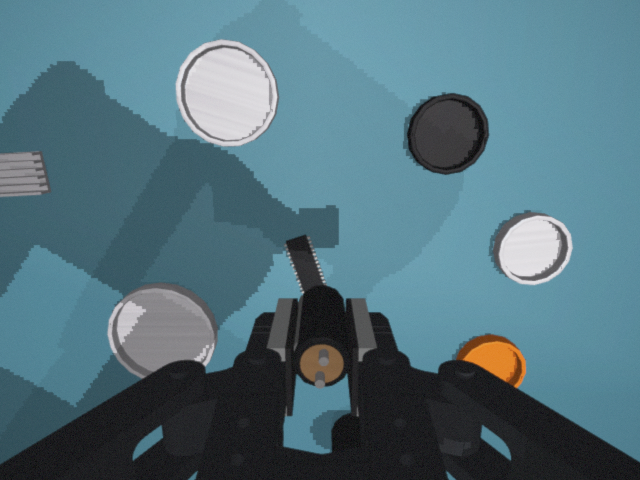

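The view shows the cap held upright at (321,364) and the small bare-metal dish at (533,247), with black (447,134) and orange (490,362) look-alikes beside it. I'll move over the dish.

Call:
step_arm --plan '[[[1,0,0.15,0,0,0,0],[1,-0.01,0.32,0,0,0,0],[1,-0.02,0.48,0,0,0,0],[1,-0.025,0.6,0.05,0,0,0],[1,-0.025,0.64,0.15,0,0,0],[1,-0.025,0.64,0.25,0,0,0],[1,-0.025,0.64,0.3,0,0,0],[1,-0.025,0.64,0.3,0,0,0],[1,-0.025,0.64,0.3,0,0,0]]]'

```text
t: 8.6
position: [0.516, -0.3921, 0.0542]
tcp_rot: [3.141, -0.001, 0.005]
wrist_force: [0.0, -0.0, -0.1]
finger_gap: 0.0171
grip_force: 29.4
```

```bash
python3 -c "
from look import *
look('w5',(.080,.083))"
```

```text
8.6 [ 0.516  -0.3921  0.0542] [ 3.1412e+00 -6.0000e-04  4.9000e-03] 0.017116633207726717
metal [324. 278.] xyD mm [ 516.2 -393.9   48.3]
tan (282, 344, 62, 110) ['z0.08: [ 502.2 -389.7   40.8]', 'z0.083: [ 504.4 -389.8   39.7]']
```

View pics/w5.png

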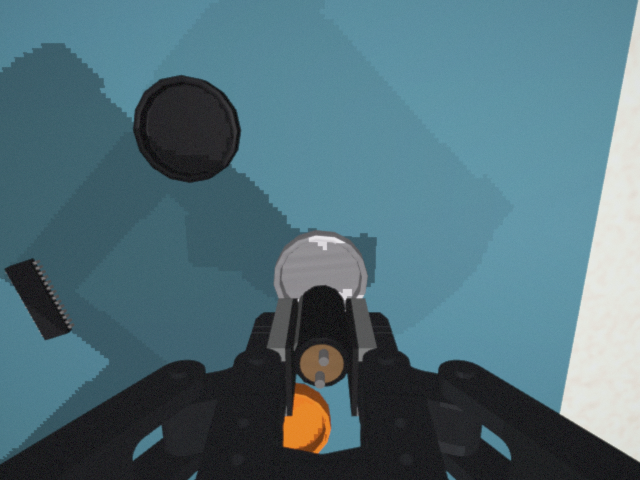

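The dish at (321,278) is centred under the cap at (321,362). I'll lower and release.

Call:
step_arm --plan '[[[1,0,0,0.08,0,0,0],[1,0,0,0.14,0,0,0],[1,0,0,0.18,0,0,0],[1,0,0,0.19,0,0,0],[1,0,0,0.19,0,0,0],[1,0,0,0.19,0,0,0]]]'

```text
t: 9.25
position: [0.5155, -0.3922, 0.0152]
tcp_rot: [-3.141, 0.0, 0.004]
wrist_force: [-3.0, 3.8, 8.5]
finger_gap: 0.0169
grip_force: 31.3
```

Call:
step_arm --plan '[[[0.5,0,0,0,0,0,0],[0.3,0,0,0,0,0,0],[0,0,0,0,0,0,0],[-0.5,0,0,0,0,0,0],[-0.5,0,0,0,0,0,0],[-0.5,0,0,-0.15,0,0,0],[-0.5,0,0,-0.35,0,0,0],[-0.5,0,0,-0.5,0,0,0],[-0.5,0,0,-0.5,0,0,0],[-0.5,0,0,-0.5,0,0,0]]]'

```text
t: 10.25
position: [0.5158, -0.3926, 0.1157]
tcp_rot: [3.141, -0.001, 0.004]
wrist_force: [-0.1, -0.8, -1.5]
finger_gap: 0.0639
grip_force: 0.0
```

```bash
python3 -c "
from look import *
look('w6',(.042,.045))"
```

```text
10.25 [ 0.5158 -0.3926  0.1157] [ 3.141e+00 -8.000e-04  4.100e-03] 0.0639342017169085
metal [320. 240.] xyD mm [ 516.3 -391.6   45.8]
tan (261, 326, 67, 66) ['z0.042: [ 455.5 -377.5   41.9]', 'z0.045: [ 457.3 -377.7   41.3]']
tan (308, 247, 26, 26) ['z0.042: [ 515.1 -392.3   14.5]', 'z0.045: [ 516.1 -392.3   14.3]']
```

View pics/w6.png

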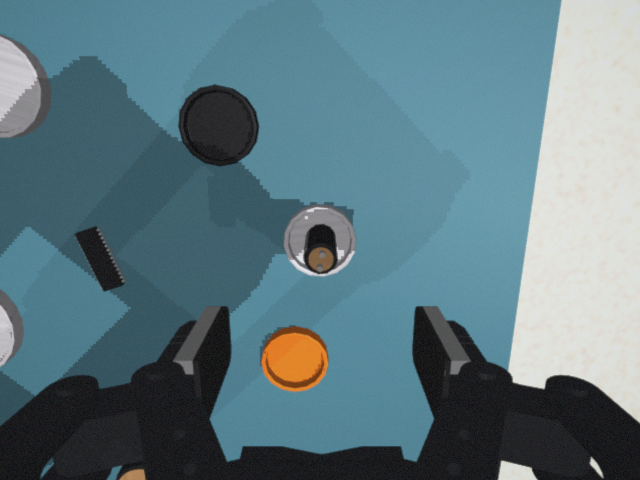

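The thin cap stands in the small dish: top (320,259), dish (320,240). Next is the medium cap.

Call:
step_arm --plan '[[[-0.5,-0.05,-0.4,0,0,0,0],[-0.5,-0.1,-0.8,0,0,0,0],[-0.5,-0.1,-1,0,0,0,0],[-0.5,-0.1,-1,0,0,0,0],[-0.5,-0.1,-1,0,0,0,0]]]'

```text
t: 10.8
position: [0.4938, -0.1876, 0.1143]
tcp_rot: [-3.139, 0.002, 0.008]
wrist_force: [0.4, 0.1, 0.2]
finger_gap: 0.0639
grip_force: 0.0
```

Call:
step_arm --plan '[[[-0.5,-0.05,-0.4,0,0,0,0],[-0.5,-0.09,-0.8,0,0,0,0],[-0.5,-0.09,-1,0,0,0,0],[-0.5,-0.09,-1,0,0,0,0],[-0.5,-0.09,-1,0,0,0,0],[-0.5,-0.09,-1,0,0,0,0],[-0.5,-0.09,-1,0,0,0,0]]]'

```text
t: 11.5
position: [0.476, 0.0066, 0.1147]
tcp_rot: [3.142, 0.001, 0.004]
wrist_force: [-0.1, -1.1, -0.6]
finger_gap: 0.0643
grip_force: 0.0
```

```bash
python3 -c "
from look import *
look('w7',(.036,.038,.040))"
```

```text
11.5 [0.476  0.0066 0.1147] [3.1416e+00 1.0000e-03 3.7000e-03] 0.06433906971098453
metal [ 78. 293.] xyD mm [438.8 156.3  87. ]
metal [494.  96.] xyD mm [558.6 -87.   39.8]
metal [170. 102.] xyD mm [554.   88.7  52.5]
tan (280, 236, 38, 36) ['z0.036: [476.5  18.6  20.8]', 'z0.038: [477.2  18.5  20.6]', 'z0.04: [477.8  18.4  20.4]']
tan (0, 0, 29, 46) ['z0.036: [588.5 149.1  25.5]', 'z0.038: [588.2 147.9  25.2]', 'z0.04: [587.8 146.6  25. ]']
```

Call:
step_arm --plan '[[[-0.5,0.005,-0.06,0.1,0,0,0],[-0.5,0.005,-0.06,0.25,0,0,0],[-0.5,0.005,-0.06,0.4,0,0,0],[-0.5,0.005,-0.06,0.48,0,0,0],[-0.5,0.005,-0.06,0.51,0,0,0],[-0.5,0.005,-0.06,0.51,0,0,0],[0,0.005,-0.06,0.51,0,0,0],[0.3,0.005,-0.06,0.51,0,0,0],[0.6,0.005,-0.06,0.51,0,0,0],[1,0.005,-0.06,0.51,0,0,0],[1,0.005,-0.06,0.51,0,0,0],[1,0.005,-0.06,0.51,0,0,0]]]'

```text
t: 12.75
position: [0.4775, 0.0193, 0.0142]
tcp_rot: [3.141, -0.001, 0.004]
wrist_force: [-1.9, -0.9, 6.1]
finger_gap: 0.0239
grip_force: 29.1
```

Call:
step_arm --plan '[[[1,0,0,-0.1,0,0,0],[1,0,0,-0.25,0,0,0],[1,0,0,-0.4,0,0,0],[1,0.05,0.1,-0.5,0,0,0],[1,0.15,0.25,-0.5,0,0,0],[1,0.25,0.45,-0.5,0,0,0],[1,0.35,0.65,-0.5,0,0,0],[1,0.45,0.85,-0.5,0,0,0],[1,0.55,1,-0.5,0,0,0],[1,0.6,1,-0.5,0,0,0],[1,0.6,1,-0.5,0,0,0],[1,0.6,1,-0.5,0,0,0]]]'

```text
t: 13.95
position: [0.5974, -0.1793, 0.1133]
tcp_rot: [-3.141, 0.0, 0.005]
wrist_force: [-0.6, -0.8, 0.0]
finger_gap: 0.0241
grip_force: 29.6
```

```bash
python3 -c "
from look import *
look('w8',(.138,.140))"
```

```text
13.95 [ 0.5974 -0.1793  0.1133] [-3.1412e+00  4.0000e-04  4.9000e-03] 0.024092750971481513
metal [175. 298.] xyD mm [560.9 -89.8  41.5]
metal [377. 232.] xyD mm [ 603.6 -212.7   56.6]
metal [ 45. 166.] xyD mm [641.1 -23.6  50.4]
tan (289, 330, 65, 58) ['z0.138: [ 597.7 -179.5   20.4]', 'z0.14: [ 598.9 -179.5   20.1]']
tan (0, 135, 71, 43) ['z0.138: [ 659.  -102.4   20.8]', 'z0.14: [ 659.2 -103.7   20.4]']
tan (0, 98, 36, 23) ['z0.138: [670.2 -99.9  10.9]', 'z0.14: [ 670.2 -101.2   10.7]']
```

Call:
step_arm --plan '[[[1,0.01,0.08,0,0,0,0],[1,0.027,0.168,0.05,0,0,0],[1,0.027,0.168,0.18,0,0,0],[1,0.027,0.168,0.3,0,0,0],[1,0.027,0.168,0.4,0,0,0],[1,0.027,0.168,0.46,0,0,0],[1,0.027,0.168,0.48,0,0,0],[1,0.027,0.168,0.48,0,0,0],[1,0.027,0.168,0.48,0,0,0]]]'

```text
t: 14.9
position: [0.6035, -0.2142, 0.0176]
tcp_rot: [3.141, -0.001, 0.004]
wrist_force: [0.2, 0.2, -0.2]
finger_gap: 0.0238
grip_force: 29.6
```

Call:
step_arm --plan '[[[0.4,0,0,0,0,0,0],[0.2,0,0,0,0,0,0],[0,0,0,0,0,0,0],[-0.5,0,0,0,0,0,0],[-0.5,0,0,0,0,0,0],[-0.5,0,0,-0.15,0,0,0],[-0.5,0,0,-0.35,0,0,0],[-0.5,0,0,-0.5,0,0,0],[-0.5,0,0,-0.5,0,0,0],[-0.5,0,0,-0.5,0,0,0]]]'

```text
t: 15.9
position: [0.6034, -0.2137, 0.1176]
tcp_rot: [3.141, -0.001, 0.004]
wrist_force: [-0.1, -0.2, 0.3]
finger_gap: 0.0641
grip_force: 0.0
```

```bash
python3 -c "
from look import *
look('w9',(.038,.041))"
```

```text
15.9 [ 0.6034 -0.2137  0.1176] [ 3.1413e+00 -9.0000e-04  4.2000e-03] 0.06410150375312255
metal [589. 365.] xyD mm [ 518.6 -391.6   44.7]
metal [124. 304.] xyD mm [559.3 -90.2  39.8]
metal [320. 239.] xyD mm [ 603.5 -213.2   56.5]
tan (616, 392, 24, 19) ['z0.038: [ 511.1 -399.4   15.7]', 'z0.041: [ 513.3 -396.9   15.5]']
tan (303, 239, 39, 37) ['z0.038: [ 602.1 -214.5   21.2]', 'z0.041: [ 603.1 -214.5   20.9]']
tan (0, 146, 17, 14) ['z0.038: [657.6 -56.3   8.4]', 'z0.041: [657.9 -58.4   8.3]']
```

View pics/w9.png

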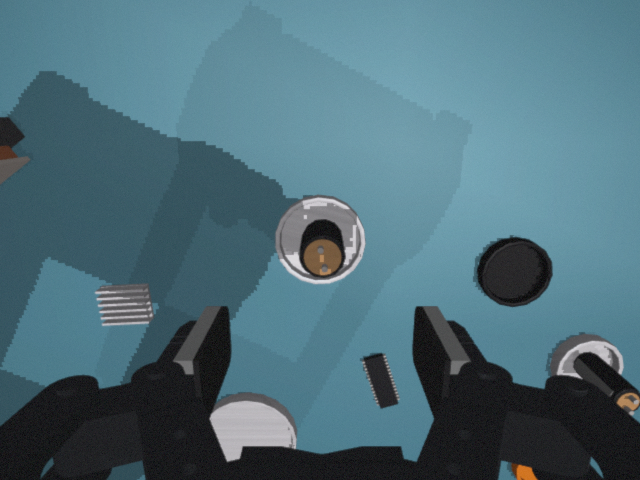

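The medium cap stands in the medium dish: top (322,258), dish (320,239). Next is the large cap.

Call:
step_arm --plan '[[[-0.7,-0.2,0.08,0,0,0,0],[-0.7,-0.4,0.16,0,0,0,0],[-0.7,-0.6,0.24,0,0,0,0],[-0.7,-0.8,0.32,0,0,0,0],[-0.7,-1,0.38,0,0,0,0],[-0.7,-1,0.38,0,0,0,0],[-0.7,-1,0.38,0,0,0,0],[-0.7,-1,0.38,0,0,0,0]]]'

```text
t: 16.75
position: [0.4041, -0.2902, 0.1167]
tcp_rot: [-3.141, 0.0, 0.004]
wrist_force: [-0.5, 0.3, -0.2]
finger_gap: 0.0726
grip_force: 0.0
```

```bash
python3 -c "
from look import *
look('w10',(.054,.056,.058))"
```

```text
16.75 [ 0.4041 -0.2902  0.1167] [-3.1407e+00  5.0000e-04  4.4000e-03] 0.07260549346152263
metal [ 96. 148.] xyD mm [ 457.1 -163.8   69. ]
tan (289, 288, 60, 55) ['z0.054: [ 376.3 -289.    31.3]', 'z0.056: [ 377.3 -289.    31. ]', 'z0.058: [ 378.3 -289.    30.6]']
tan (428, 154, 78, 76) ['z0.054: [ 441.4 -359.4   37.9]', 'z0.056: [ 441.8 -358.7   37.6]', 'z0.058: [ 442.1 -358.    37.2]']
tan (536, 6, 30, 34) ['z0.054: [ 515.  -388.6   13.1]', 'z0.056: [ 514.7 -387.6   12.9]', 'z0.058: [ 514.3 -386.7   12.8]']
```

Call:
step_arm --plan '[[[-0.7,-0.08,0,0,0,0,0],[-0.7,-0.135,0,0.05,0,0,0],[-0.7,-0.135,0,0.2,0,0,0],[-0.7,-0.135,0,0.35,0,0,0],[-0.7,-0.135,0,0.46,0,0,0],[-0.7,-0.135,0,0.5,0,0,0],[-0.7,-0.135,0,0.5,0,0,0],[-0.2,-0.135,0,0.5,0,0,0],[0.1,-0.135,0,0.5,0,0,0],[0.4,-0.135,0,0.5,0,0,0],[1,-0.135,0,0.5,0,0,0],[1,-0.135,0,0.5,0,0,0],[1,-0.135,0,0.5,0,0,0]]]' --newtons 40

```text
t: 18.1
position: [0.3771, -0.291, 0.0184]
tcp_rot: [3.141, -0.001, 0.004]
wrist_force: [-1.5, 1.9, 7.6]
finger_gap: 0.0347
grip_force: 39.1
```

Call:
step_arm --plan '[[[1,0,0,-0.1,0,0,0],[1,0,0,-0.25,0,0,0],[1,0,0,-0.4,0,0,0],[1,0.05,-0.1,-0.5,0,0,0],[1,0.15,-0.25,-0.5,0,0,0],[1,0.25,-0.4,-0.5,0,0,0],[1,0.35,-0.55,-0.5,0,0,0],[1,0.4,-0.63,-0.5,0,0,0],[1,0.4,-0.63,-0.5,0,0,0],[1,0.4,-0.63,-0.5,0,0,0]]]'

```text
t: 19.1
position: [0.4562, -0.1642, 0.1177]
tcp_rot: [3.141, -0.0, 0.005]
wrist_force: [-0.2, 0.3, -0.7]
finger_gap: 0.0341
grip_force: 40.1
```

```bash
python3 -c "
from look import *
look('w11',(.156,))"
```

```text
19.1 [ 0.4562 -0.1642  0.1177] [ 3.1413e+00 -3.0000e-04  5.3000e-03] 0.034130733262600944
metal [319. 237.] xyD mm [ 457.7 -163.4   68.8]
metal [182.  56.] xyD mm [558.4 -89.4  39.3]
tan (268, 335, 108, 95) ['z0.156: [ 456.9 -164.4   30.4]']
tan (618, 246, 22, 60) ['z0.156: [ 489.4 -245.9   16.7]']
```

Call:
step_arm --plan '[[[1,0.005,-0.005,0.1,0,0,0],[1,0.005,-0.005,0.25,0,0,0],[1,0.005,-0.005,0.38,0,0,0],[1,0.005,-0.005,0.45,0,0,0],[1,0.005,-0.005,0.48,0,0,0],[1,0.005,-0.005,0.48,0,0,0],[1,0.005,-0.005,0.48,0,0,0]]]'

```text
t: 19.85
position: [0.4571, -0.164, 0.0218]
tcp_rot: [3.141, -0.001, 0.003]
wrist_force: [0.2, -1.2, -0.4]
finger_gap: 0.0341
grip_force: 41.0
```

Call:
step_arm --plan '[[[0.2,0,0,0,0,0,0],[0,0,0,0,0,0,0],[-0.3,0,0,0,0,0,0],[-0.7,0,0,0,0,0,0],[-0.7,0,0,0,0,0,0],[-0.7,0,0,-0.15,0,0,0],[-0.7,0,0,-0.35,0,0,0],[-0.7,0,0,-0.5,0,0,0],[-0.7,0,0,-0.5,0,0,0],[-0.7,0,0,-0.5,0,0,0]]]'

```text
t: 20.85
position: [0.4572, -0.1633, 0.1215]
tcp_rot: [3.141, -0.001, 0.004]
wrist_force: [-0.2, 0.6, -1.4]
finger_gap: 0.0724
grip_force: 0.0
```

```bash
python3 -c "
from look import *
look('w12',(.056,.059))"
```

```text
20.85 [ 0.4572 -0.1633  0.1215] [ 3.1412e+00 -9.0000e-04  4.3000e-03] 0.0724203603049687
metal [321. 237.] xyD mm [ 457.7 -163.2   68.9]
metal [185.  59.] xyD mm [558.3 -89.3  39.3]
tan (615, 244, 25, 62) ['z0.056: [ 451.7 -326.6   34.4]', 'z0.059: [ 452.8 -324.2   33.9]']
tan (292, 238, 61, 57) ['z0.056: [ 455.6 -164.1   31.3]', 'z0.059: [ 456.7 -164.1   30.8]']
```

View pics/w12.png

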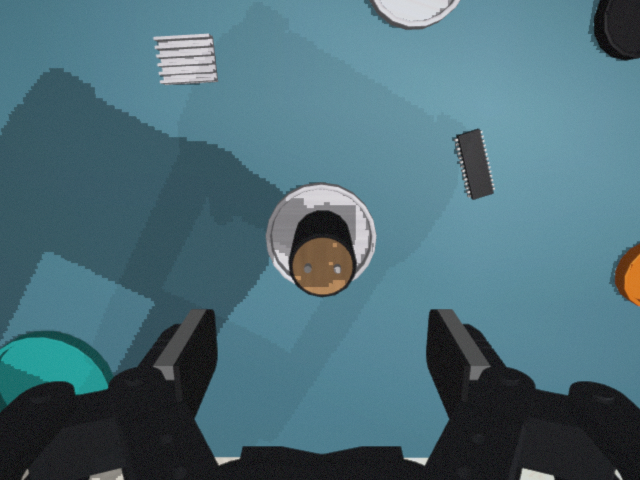

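The large cap stands in the large dish: top (322,266), dish (321,237). Next is the fat cap.

Call:
step_arm --plan '[[[-1,0.05,-0.4,0,0,0,0],[-1,0.1,-0.8,0,0,0,0],[-1,0.15,-1,0,0,0,0],[-1,0.15,-1,0,0,0,0],[-1,0.15,-1,0,0,0,0]]]'

```text
t: 21.4
position: [0.4858, 0.0417, 0.12]
tcp_rot: [-3.14, 0.002, 0.009]
wrist_force: [-0.0, -0.7, 0.8]
finger_gap: 0.0855
grip_force: 0.0
```

Call:
step_arm --plan '[[[-1,0.05,-0.4,0,0,0,0],[-1,0.1,-0.8,0,0,0,0],[-1,0.15,-1,0,0,0,0],[-1,0.15,-1,0,0,0,0],[-1,0.15,-1,0,0,0,0]]]'

```text
t: 21.9
position: [0.515, 0.2411, 0.1196]
tcp_rot: [-3.141, 0.002, 0.008]
wrist_force: [0.0, -1.4, 0.1]
finger_gap: 0.0854
grip_force: 0.0
```

Call:
step_arm --plan '[[[-1,0.04,-0.4,0,0,0,0],[-1,0.05,-0.75,0,0,0,0],[-1,0.05,-0.75,0,0,0,0],[-1,0.05,-0.75,0,0,0,0],[-1,0.05,-0.75,0,0,0,0],[-1,0.05,-0.75,0,0,0,0]]]'

```text
t: 22.5
position: [0.5248, 0.3856, 0.1204]
tcp_rot: [3.141, 0.001, 0.003]
wrist_force: [-0.1, -0.6, 0.4]
finger_gap: 0.0852
grip_force: 0.0
```

```bash
python3 -c "
from look import *
look('w13',(.048,.050,.052))"
```

```text
22.5 [0.5248 0.3856 0.1204] [3.1406e+00 1.3000e-03 3.4000e-03] 0.08520268665526641
tan (253, 218, 88, 83) ['z0.048: [523.9 398.2  46.1]', 'z0.05: [524.6 398.1  45.7]', 'z0.052: [525.3 398.   45.3]']
```

Call:
step_arm --plan '[[[-1,0,-0.062,0,0,0,0],[-1,0,-0.062,0.1,0,0,0],[-1,0,-0.062,0.25,0,0,0],[-1,0,-0.062,0.4,0,0,0],[-1,0,-0.062,0.5,0,0,0],[-1,0,-0.062,0.54,0,0,0],[-1,0,-0.062,0.54,0,0,0],[-0.5,0,-0.062,0.54,0,0,0],[-0.2,0,-0.062,0.54,0,0,0],[0.1,0,-0.062,0.54,0,0,0],[1,0,-0.062,0.54,0,0,0],[1,0,-0.062,0.54,0,0,0],[1,0,-0.062,0.54,0,0,0]]]' --newtons 60

```text
t: 23.85
position: [0.5254, 0.3997, 0.015]
tcp_rot: [-3.14, -0.002, 0.004]
wrist_force: [-1.2, -1.4, 8.2]
finger_gap: 0.0485
grip_force: 61.7
```

Call:
step_arm --plan '[[[1,0,0,-0.1,0,0,0],[1,0,0,-0.25,0,0,0],[1,0,0,-0.4,0,0,0],[1,-0.05,0.1,-0.5,0,0,0],[1,-0.1,0.25,-0.5,0,0,0],[1,-0.2,0.45,-0.5,0,0,0],[1,-0.28,0.65,-0.5,0,0,0],[1,-0.35,0.85,-0.5,0,0,0],[1,-0.43,1,-0.5,0,0,0],[1,-0.43,1,-0.5,0,0,0],[1,-0.43,1,-0.5,0,0,0]]]'

```text
t: 24.95
position: [0.4399, 0.1987, 0.1143]
tcp_rot: [-3.141, -0.002, 0.003]
wrist_force: [0.6, -0.2, -1.9]
finger_gap: 0.0487
grip_force: 62.7
```

```bash
python3 -c "
from look import *
look('w14',(.150,))"
```

```text
24.95 [0.4399 0.1987 0.1143] [-3.1409e+00 -1.7000e-03  3.0000e-03] 0.04871433335760664
metal [389. 245.] xyD mm [436.  158.4  93.2]
tan (243, 309, 158, 146) ['z0.15: [436.2 202.1  54.9]']
```

View pics/w14.png

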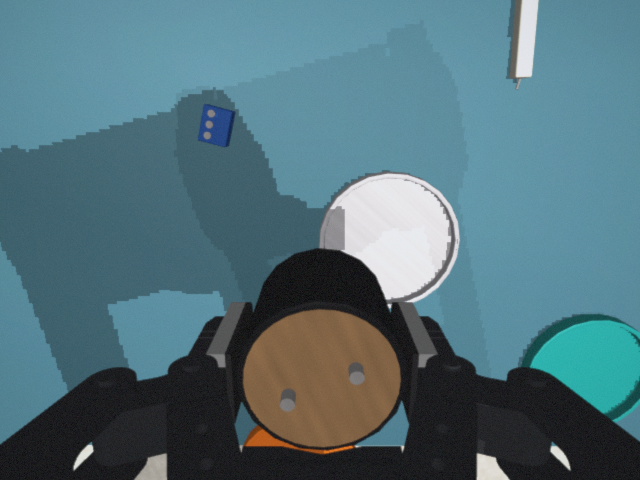

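The fat cap is held upright at (322,377) and the widest bare-metal dish is at (389,240). I'll move across 40 mm and place it.

Call:
step_arm --plan '[[[1,0,0.06,0,0,0,0],[1,0,0.14,0,0,0,0],[1,0,0.2,0,0,0,0],[1,0,0.2,0.1,0,0,0],[1,0,0.2,0.25,0,0,0],[1,0,0.2,0.38,0,0,0],[1,0,0.2,0.45,0,0,0],[1,0,0.2,0.48,0,0,0],[1,0,0.2,0.48,0,0,0],[1,0,0.2,0.48,0,0,0]]]'

```text
t: 26.0
position: [0.4401, 0.159, 0.0176]
tcp_rot: [-3.141, -0.0, 0.004]
wrist_force: [-0.3, -0.2, -1.4]
finger_gap: 0.0486
grip_force: 64.0
```

Call:
step_arm --plan '[[[-0.1,0,0,0,0,0,0],[-0.3,0,0,0,0,0,0],[-0.6,0,0,0,0,0,0],[-1,0,0,0,0,0,0],[-1,0,0,0,0,0,0],[-1,0,0,-0.15,0,0,0],[-1,0,0,-0.35,0,0,0],[-1,0,0,-0.5,0,0,0],[-1,0.2,0,-0.6,0,0,0],[-1,0.3,0,-0.7,0,0,0],[-1,0.3,0,-0.7,0,0,0],[-1,0.3,0,-0.7,0,0,0]]]'

```text
t: 27.2
position: [0.4995, 0.1592, 0.1568]
tcp_rot: [-3.142, 0.001, 0.004]
wrist_force: [-0.9, 0.7, -0.6]
finger_gap: 0.0855
grip_force: 0.0
```

```bash
python3 -c "
from look import *
look('w15',(.050,.053))
cv2.imwrite('pics/scene1.png',viewer.snapshot('scene')[:,:,::-1])
a,b=cv2.imread('pics/w15.png'),cv2.imread('pics/scene1.png')
cv2.imwrite('pics/final.png',np.hstack([cv2.resize(a,(400,300)),b[140:440,110:510]]))"
```

```text
27.2 [0.4995 0.1592 0.1568] [-3.1416e+00  7.0000e-04  4.0000e-03] 0.08551889331909372
metal [322. 302.] xyD mm [441.1 158.   86.2]
metal [422. 142.] xyD mm [554.7  93.4  51.8]
tan (206, 437, 79, 34) ['z0.05: [339.4 212.1  59.9]', 'z0.053: [342.2 211.5  59.2]']
tan (286, 302, 73, 65) ['z0.05: [436.8 158.   47.2]', 'z0.053: [438.5 158.1  46.6]']
tan (247, 21, 70, 76) ['z0.05: [600.  180.4  37.6]', 'z0.053: [599.6 180.1  37.2]']
```

View pics/final.png

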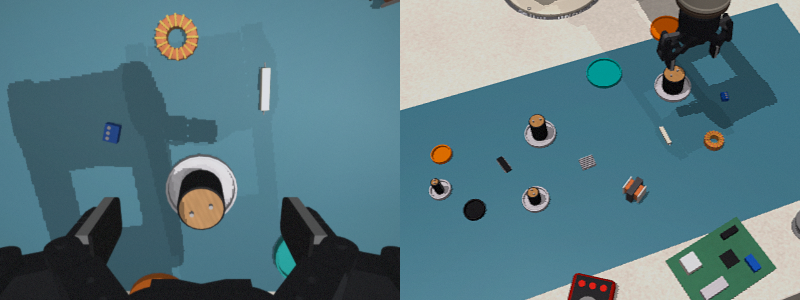

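The montage shows all four caps upright in their dishes: fat in the widest at wrist (202,200), the other three at (437,187), (535,198) and (539,128) in the scene crop. The transformer and choke have not moved, and the gripper is clear.

```bash
python3 -c "
from cell import robot
print(robot.close_job())"
```

```text
the job is handed in; nothing more can be done
None
```

All four capacitors stand upright and released in their matching dishes, narrowest to widest, and the job was handed in at about 27 s; the hand-in gave no verdict.

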